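# Sweep the stamped contact caps into the good-parts bin

## Task

The three brass contact caps just pressed are good: with the fingertips, sweep them along the raised plate and off its open end into the blue bin, all three. Only push them: do not pinch them, press hard on them or lift them. Leave the setting gauge standing where it is on the plate, and do not disturb the jar or the tin dish.

Things in the scene. Friction and masses are not known exactly. Their poses are not given: they have to be found in the camera images.
- plate: unloading plate of bare aluminium on a dark block, fixed to the bench: top 260 mm (its x) by 220 mm (its y), the top surface 40 mm above the bench. Along its two sides at x = -130 and +130 mm runs a red fence 5 mm thick that rises 10 mm above the top surface; the ends at y = -110 and +110 mm are open, flush edges with a bin below each. Origin: centre of its underside on the bench; z up.
- blue_bin: the blue good-parts bin, an open-topped tray 240 mm (its x) by 120 mm (its y) by 32 mm high, walls and floor 4 mm, fixed at one open end of the plate, its inner long wall tucked 15 mm under the plate's edge; whether it is at the +y or the -y end of the plate changes from start to start. Its axes are parallel to the plate's. Origin: centre of its underside, on the bench.
- red_bin: the red reject bin, an open-topped tray 240 mm (its x) by 120 mm (its y) by 32 mm high, walls and floor 4 mm, fixed at one open end of the plate, its inner long wall tucked 15 mm under the plate's edge; whether it is at the +y or the -y end of the plate changes from start to start. Its axes are parallel to the plate's. Origin: centre of its underside, on the bench. No cap belongs in it.
- cap_a: loose brass contact cap, about 25 g, flat on the plate: a disc 26 mm in diameter, 5 mm thick, with a central nub 12 mm wide and 4 mm high (9 mm in all). At the start its centre is at least 40 mm along the plate's x axis from the centre of anything else on the plate, so a straight lane to both open ends is free; it is over 55 mm from both ends and 35 mm from the fences. Origin: centre of its underside.
- cap_b: loose brass contact cap, about 25 g, flat on the plate: a disc 26 mm in diameter, 5 mm thick, with a central nub 12 mm wide and 4 mm high (9 mm in all). At the start its centre is at least 40 mm along the plate's x axis from the centre of anything else on the plate, so a straight lane to both open ends is free; it is over 55 mm from both ends and 35 mm from the fences. Origin: centre of its underside.
- cap_c: loose brass contact cap, about 25 g, flat on the plate: a disc 26 mm in diameter, 5 mm thick, with a central nub 12 mm wide and 4 mm high (9 mm in all). At the start its centre is at least 40 mm along the plate's x axis from the centre of anything else on the plate, so a straight lane to both open ends is free; it is over 55 mm from both ends and 35 mm from the fences. Origin: centre of its underside.
- gauge: setting gauge that stands loose on the plate: an upright steel cylinder 24 mm in diameter and 30 mm high with a black plastic top 16 mm in diameter, 45 mm high in all, 130 g. It stays standing where it is. Origin: centre of its underside.
- jar: closed amber glass jar with a black lid, 56 mm in diameter, 75 mm high, standing on the bench beyond the plate. Leave alone. Origin: centre of its underside.
- tin: empty round steel dish, 100 mm in diameter, 22 mm high, on the bench beside the bins. Leave alone. Origin: centre of its underside.

How it is judged:
At the end, for the whole second after the job is handed in: All three caps lie at rest (slower than 20 mm/s) within the walls of the blue bin, below its rim; the gauge still stands (tilt under 0.15 rad) and gauge, jar and tin are each within 10 mm of where they started (x of cap_a in the frame of blue_bin between -0.118 and 0.118 m and y of cap_a in the frame of blue_bin between -0.058 and 0.058 m and height (world z) of each of cap_a, cap_b, cap_c below 0.03 m and linear speed of each of cap_a, cap_b, cap_c below 0.02 m/s and x of cap_b in the frame of blue_bin between -0.118 and 0.118 m and y of cap_b in the frame of blue_bin between -0.058 and 0.058 m and x of cap_c in the frame of blue_bin between -0.118 and 0.118 m and y of cap_c in the frame of blue_bin between -0.058 and 0.058 m and distance of each of gauge, jar, tin from where it was at the start of the episode below 0.01 m and angle between gauge's own z axis and vertical below 0.15 rad); the robot touches nothing.
It fails at once if a cap was lifted more than 15 mm off the plate (height (world z) of any of cap_a, cap_b, cap_c above 0.055 m).
It fails at once if a cap was pinched or pressed hard (over 12 N between the fingers and a cap) (contact force between the fingers and cap_a above 12 N or contact force between the fingers and cap_b above 12 N or contact force between the fingers and cap_c above 12 N).
It fails at once if the gauge, the jar or the tin was moved more than 10 mm, or the gauge was tipped (distance of any of gauge, jar, tin from where it was at the start of the episode above 0.01 m or angle between gauge's own z axis and vertical above 0.3 rad).
It also fails if it takes over 48 s, if anything falls off the work surface, if the arm or the gripper's body presses on something with over 40 N, if the wrist force passes 120 N, or if a joint passes its speed limit or range.

## Robot

A 7-joint arm with a two-finger parallel gripper is mounted at the origin on the work surface. World frame = base frame: x ahead of the robot, y to its left, z up, the work surface at z = 0. Lengths are in m, angles in rad, forces in N, time in s.
With the tool pointing down it reaches from about 0.425 to 0.925 m from the base axis. Payload 6.8 kg.
Tool frame: the origin (TCP) lies midway between the tips of the shut fingers; the grasp point (between the pads) lies 19 mm behind it; x points along the fingers, y is the direction in which the jaws open and shut, and the axes are right-handed (so a half turn about x gives the same grasp; the last joint's range is limited). The gripper opens to 85 mm and grips with 20 to 120 N. Pads are 22 mm wide; open, the fingers measure 114 mm over their backs; the gripper's body (76 mm by 85 mm) begins 54 mm behind the grasp point. The pads swing forward as they close: fully open they stand 13 mm farther back than shut.
Start: joints at [1.056, 0.477, 0.022, 1.555, -0.011, 1.109, -0.083], TCP at [0.267, -0.62, 0.231] pointing down, gripper open.
Joint ranges: [-2.96, 2.96], [-0.34, 2.1], [-1.41, 1.46], [0.24, 2.44], [-1.37, 4.51], [0.17, 1.92], [-2.96, 2.96]. Speed limits (rad/s): [2.39, 2.39, 3.14, 3.14, 3.14, 3.14, 3.14].

## Interface

Orientations are given as a unit quaternion [x, y, z, w].
In Python, from plant import env, eyes, spotter gives the robot as it stands. The module is installed in compiled form; this text tells all that it offers.
- The arm moves only by the tool apply_moves, never from a script. Its argument "series" is a list that holds one entry, the list of rows, each a list of 5 numbers: the shift along the tool's x, y, z in mm, then the turn about the tool's x in rad, then the closure, from 0 (fully open) to 1 (shut). In form: [[[x, y, z, turn, grip], ...]]. A call has 1 to 12 rows; each row shifts and turns the pose as measured when the row begins, along the tool's axes as they then stand; what a row does not reach is not made up. A row lasts 1/10 s, in which the tool goes at most 50 mm and 8.59 degrees, less where a joint would pass 70% of its speed; a pose out of reach is approached as far as the arm can. A call is refused whole if a number of a shift passes 50 or a number of a turn 0.15, either way. A call with a gripper value outside its range is refused whole. The fingers move at their own pace and stop on an object; "squeeze" is the grip in N (left out, the last holds). Time passes only in rows, so rows that do not move let the fingers close. It gives the time, the measured TCP pose, the force and the opening at its end, in the units of the state.
- env.observe(): the state, without advancing time (a new reading comes with each control period).
- eyes.capture(name): name is "scene" or "top" or "wrist"; returns the picture (384x512x3 uint8, blue, green, red); there is no depth.
- eyes.get_calibration(name): a dict with "K" (3x3 intrinsics, pixels), "extrinsics" (4x4, takes a point from camera to world coordinates). Camera axes: x right, y down, z forward; pixel columns grow to the right and rows downward; lengths in m; the calibration is good to about 2 mm. A picture is of the moment at which its call begins: read the wrist's pose just before it. get_calibration takes no time and is no camera call; for the wrist camera it gives the pose at the moment of the call.
- env.sign_off(): hands the job in, once; it reports no verdict.
Trained networks look in the newest picture that a camera, given by its name, has taken for a name from the list of things; names that differ only in an ending like _2 or _b are one class to them, and where a whole thing is asked for, a point or a joint stands for the part that bears it (a point fixed in the world has none). Each returns a list of dicts, best first, with "conf" (0 to 1); they miss things now and then, are a little off and sometimes report something else, mostly with a low value. They report only what shows in the picture. A call takes as long as a camera call.
- spotter.cut_out(camera, query): "pixels" (384x512 bool, what is visible of it).
- spotter.mark_of(camera, query): "xyz" ([x, y, z] in m, in world coordinates, good to about 4 mm: a listed point, or the origin of a listed thing).
The state is a dict: "time": time; "joint_pos": joint angles; "joint_velocities": joint speeds; "tau": joint torques, N m; "position": TCP position; "tool_rot": TCP orientation; "contact_force": force on the tool from outside, world axes, zero at the start; "wrist_torque": the same for the moment, N m; "grip_width": finger opening in m.
Only numpy, scipy, OpenCV 4.12 (cv2) and the standard library are available. Lean on these libraries where they do the work, as an engineer would, in place of code of your own. Each camera call takes 0.05 s, during which the arm holds its last target. There are 200 camera calls.

## Working session

There is one attempt and no reset: what is moved stays moved. The work goes in short steps, Python scripts to look and compute and a tool call to move; the robot and the scene stay as the last step left them, time stands still between calls to the robot, and variables do not carry over. Pictures are saved under pics/ and viewed, about 8 in all and at most 12, crops included, and the job is handed in when it is done.

Besides the shell and the picture viewer there is one more tool, called by a JSON object that holds its "name" and its "arguments", one argument or row to a line. apply_moves: Moves the arm, as the interface text tells. Its arguments: {"type":"object","properties":{"series":{"type":"array","items":{"type":"array","items":{"type":"array","items":{"type":"number"}}}},"squeeze":{"type":"number"}},"required":["series"]}

```bash
mkdir -p pics; cat > h.py <<'E'
import numpy as np, cv2
from plant import env, eyes, spotter
E
python3 - <<'E'
from h import *
s=env.observe(); print(s['time'],s['position'],s['tool_rot'],s['grip_width'])
for c in ['top','scene']:
    im=eyes.capture(c); cv2.imwrite(f'pics/{c}0.png',im)
    k=eyes.get_calibration(c); print(c,k['K'].tolist() if hasattr(k['K'],'tolist') else k['K'],np.round(k['extrinsics'],3).tolist())
for q in ['plate','blue_bin','red_bin','cap_a','gauge','jar','tin']:
    for r in spotter.mark_of('top',q)[:5]: print(q,np.round(r['xyz'],3),round(r['conf'],2))
print(env.observe()['time'])
E
```

```text
0.0 [ 0.26685331 -0.61939095  0.23035138] [-0.6923581  -0.14346567  0.69269115 -0.14225622] 0.08542299568847206
top [[414.39990606264405, 0.0, 252.4342202442052], [0.0, 414.39990606264405, 190.1617621401798], [0.0, 0.0, 1.0]] [[-0.015, -0.982, 0.188, 0.453], [-0.999, 0.02, 0.025, -0.052], [-0.028, -0.188, -0.982, 0.869], [0.0, 0.0, 0.0, 1.0]]
scene [[377.21529079885704, 0.0, 254.5468228553233], [0.0, 377.21529079885704, 193.84888954786513], [0.0, 0.0, 1.0]] [[-0.587, 0.629, -0.51, 1.101], [0.81, 0.454, -0.372, 0.338], [-0.003, -0.631, -0.776, 0.839], [0.0, 0.0, 0.0, 1.0]]
plate [ 0.539 -0.001 -0.004] 0.66
blue_bin [0.548 0.154 0.003] 0.61
blue_bin [ 0.536 -0.154 -0.002] 0.41
red_bin [ 0.535 -0.152 -0.002] 0.59
cap_a [0.63  0.01  0.038] 0.62
cap_a [0.458 0.012 0.042] 0.58
cap_a [ 0.51  -0.048  0.043] 0.41
gauge [ 0.563 -0.047  0.045] 0.66
jar [ 0.754  0.107 -0.002] 0.6
jar [ 0.562 -0.052  0.046] 0.42
tin [ 0.517 -0.284 -0.004] 0.66
0.45
```

View pics/top0.png

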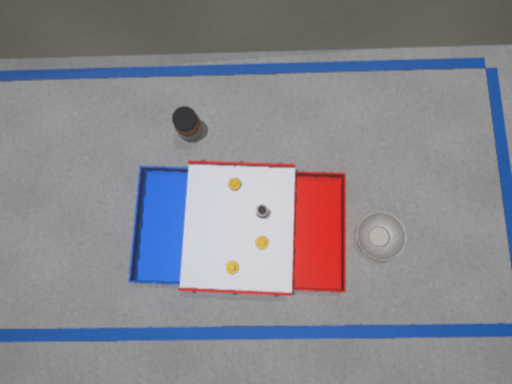

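The top view shows the blue bin left of the plate (+y, around px 160,225) and the red bin on the right. The caps are at about (234,184), (262,242) and (232,267), the gauge at (262,211), and the jar and tin are well clear. Next I refine the positions from the masks.

```bash
cat >> h.py <<'E'
from scipy.spatial.transform import Rotation as R
def ray(cam,uv,z,cal=None):
    k=cal or eyes.get_calibration(cam); K=np.array(k['K']);T=np.array(k['extrinsics'])
    d=T[:3,:3]@np.linalg.solve(K,[uv[0],uv[1],1]); o=T[:3,3]
    return o+d*(z-o[2])/d[2]
def caps(cam,q,z):
    cal=eyes.get_calibration(cam); eyes.capture(cam)
    for r in spotter.cut_out(cam,q)[:6]:
        v,u=np.nonzero(r['pixels'])
        print(cam,q,round(r['conf'],2),len(u),np.round([u.mean(),v.mean()],1),np.round(ray(cam,(u.mean(),v.mean()),z,cal),4))
def st():
    s=env.observe(); m=R.from_quat(s['tool_rot']).as_matrix()
    print('t',round(s['time'],2),np.round(s['position'],4),'F',np.round(s['contact_force'],1),'w',round(s['grip_width'],4)); print(np.round(m,3).tolist(), np.round(s['joint_pos'],2))
E
python3 - <<'E'
from h import *
for c in ['top','scene']:
    caps(c,'cap_a',.0445); caps(c,'gauge',.062)
r=spotter.cut_out('top','plate')
eyes.capture('top'); r=spotter.cut_out('top','plate')
m=r[0]['pixels'].astype(np.uint8); b=cv2.boxPoints(cv2.minAreaRect(cv2.findNonZero(m)))
c,_=cv2.findContours(m,0,2); p=cv2.approxPolyDP(max(c,key=len),6,True)[:,0]
print(r[0]['conf'],m.sum(),[(q.tolist(),np.round(ray('top',q,.04),3)[:2]) for q in p])
st()
E
```

```text
top cap_a 0.55 127 [232.  267.4] [0.4577 0.0114 0.0445]
top cap_a 0.52 114 [261.6 242.7] [ 0.5049 -0.0474  0.0445]
scene cap_a 0.51 44 [269.8 177.2] [ 0.5055 -0.0442  0.0445]
scene cap_a 0.44 57 [296.2 176.3] [0.4589 0.0143 0.0445]
0.9 13987 [([189, 161], array([0.676, 0.1  ])), ([178, 290], array([0.416, 0.118])), ([290, 296], array([ 0.402, -0.1  ])), ([295, 165], array([ 0.663, -0.119]))]
t 1.0 [ 0.2671 -0.6199  0.2313] F [-0.8  0.   1. ] w 0.0852
[[0.0, 0.396, -0.918], [-0.0, -0.918, -0.396], [-1.0, 0.0, -0.0]] [ 1.06  0.48  0.02  1.56 -0.01  1.11 -0.08]
```

View pics/scene0.png

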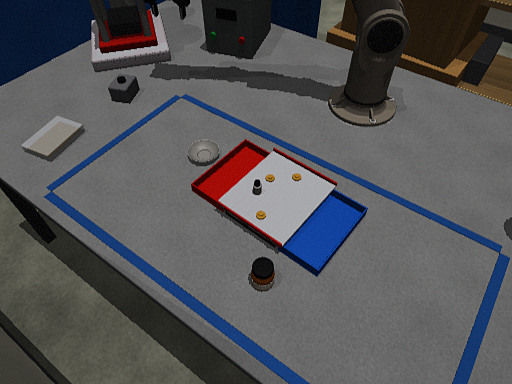

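Plate y axis in the world is about (0.065, 0.998). Now I close the fingers most of the way, turn the jaw axis across the push direction and move in.

{"name": "apply_moves", "arguments": {
  "series": [
    [[0, 0, 0, -0.15, 0.88], [0, 0, 0, -0.15, 0.88], [0, 0, 0, -0.15, 0.88], [0, 0, 0, -0.15, 0.88], [0, 0, 0, -0.15, 0.88], [0, 0, 0, -0.15, 0.88], [0, 0, 0, -0.15, 0.88], [0, 0, 0, -0.05, 0.88]]
  ],
  "squeeze": 20
}}

```text
time: 1.8
position: [0.267, -0.62, 0.2313]
tool_rot: [-0.513, -0.487, 0.513, -0.486]
contact_force: [0.5, -0.1, 0.2]
grip_width: 0.0101
```

```bash
python3 -c "
from h import *
st()"
```

```text
t 1.8 [ 0.267  -0.62    0.2313] F [ 0.5 -0.1  0.2] w 0.0101
[[-0.001, 0.999, -0.053], [-0.0, -0.053, -0.999], [-1.0, -0.001, 0.0]] [ 1.22  0.49 -0.21  1.54  0.11  1.12  0.93]
```

{"name": "apply_moves", "arguments": {
  "series": [
    [[0, 22, -46, 0, 0.88], [0, 22, -46, 0, 0.88], [0, 22, -46, 0, 0.88], [0, 22, -46, 0, 0.88], [0, 22, -46, 0, 0.88], [0, 22, -46, 0, 0.88], [0, 22, -46, 0, 0.88], [0, 22, -46, 0, 0.88], [0, 22, -46, 0, 0.88], [0, 22, -46, 0, 0.88], [0, 0, 0, 0, 0.88]]
  ]
}}

```text
time: 2.9
position: [0.5094, -0.1778, 0.2308]
tool_rot: [-0.514, -0.483, 0.515, -0.487]
contact_force: [0.1, 0.0, 0.4]
grip_width: 0.0106
```

```bash
python3 - <<'E'
from h import *
st()
cv2.imwrite('pics/w1.png',eyes.capture('wrist'))
caps('wrist','cap_a',.0445); caps('wrist','gauge',.062); caps('top','cap_a',.0445)
E
```

```text
t 2.9 [ 0.5094 -0.1778  0.2308] F [0.1 0.  0.4] w 0.0106
[[0.004, 0.998, -0.059], [-0.005, -0.059, -0.998], [-1.0, 0.005, 0.005]] [ 0.59  0.29 -0.44  1.86  0.15  1.02  0.02]
wrist cap_a 0.95 672 [237.4  11.2] [ 0.5066 -0.0475  0.0445]
wrist gauge 0.61 289 [310.1   4.9] [ 0.5641 -0.0553  0.062 ]
top cap_a 0.69 114 [261.6 242.6] [ 0.5052 -0.0473  0.0445]
top cap_a 0.65 122 [234.3 183.5] [0.6256 0.0058 0.0445]
```

View pics/w1.png

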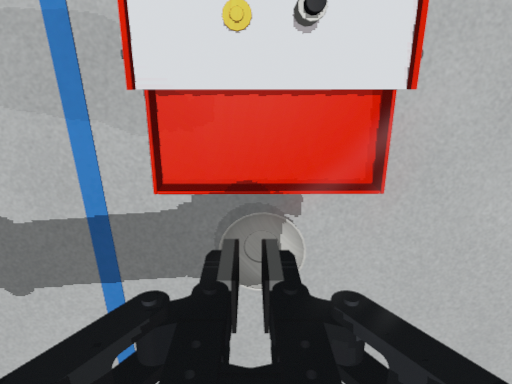

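The wrist view shows the plate edge square to the tool, with the cap at (237,11) and the gauge at (312,5). I'll set down behind the middle cap (B).

{"name": "apply_moves", "arguments": {
  "series": [
    [[0, -6, -46, 0, 0.88], [0, -6, -46, 0, 0.88], [45, 0, 0, 0, 0.88], [45, 0, 0, 0, 0.88], [45, 0, 0, 0, 0.88], [20, 0, 0, 0, 0.88], [0, 0, 0, 0, 0.88]]
  ]
}}

```text
time: 3.95
position: [0.5019, -0.103, 0.072]
tool_rot: [-0.522, -0.472, 0.523, -0.482]
contact_force: [-0.1, -1.4, -0.1]
grip_width: 0.0103
```

```bash
python3 - <<'E'
from h import *
st()
cv2.imwrite('pics/w2.png',eyes.capture('wrist'))
caps('wrist','cap_a',.0445)
E
```

```text
t 3.95 [ 0.5019 -0.103   0.072 ] F [-0.1 -1.4 -0.1] w 0.0103
[[0.009, 0.996, -0.091], [-0.012, -0.091, -0.996], [-1.0, 0.01, 0.011]] [ 0.41  0.46 -0.41  2.06  0.31  0.67 -0.3 ]
wrist cap_a 0.66 171 [498.6   2.7] [ 0.6234 -0.0033  0.0445]
wrist cap_a 0.55 1399 [128.7  12.5] [0.4595 0.0074 0.0445]
```

View pics/w2.png

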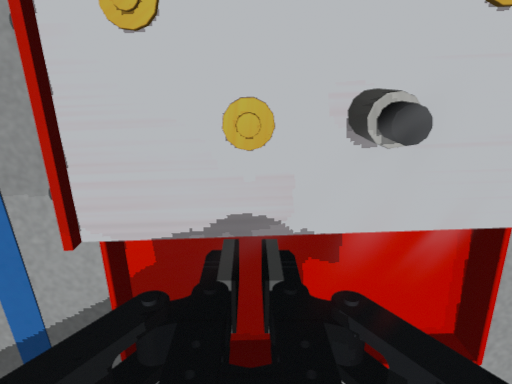

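The fingers are lined up with cap B at (248,124). The yaw has drifted by about 0.03, so I'll correct that, go forward a little and lower.

{"name": "apply_moves", "arguments": {
  "series": [
    [[0, 0, -12, -0.03, 0.88], [15, 0, 0, 0, 0.88], [8, 0, 0, 0, 0.88], [4, 0, 0, 0, 0.88], [0, 0, 0, 0, 0.88]]
  ]
}}

```text
time: 4.6
position: [0.5099, -0.091, 0.0507]
tool_rot: [0.517, 0.475, -0.512, 0.495]
contact_force: [0.1, 0.1, -1.0]
grip_width: 0.0101
```

```bash
python3 -c "
from h import *
st()"
```

```text
t 4.6 [ 0.5099 -0.091   0.0507] F [ 0.1  0.1 -1. ] w 0.0101
[[0.024, 0.998, -0.059], [-0.015, -0.059, -0.998], [-1.0, 0.025, 0.013]] [ 0.37  0.5  -0.4   2.07  0.35  0.62 -0.33]
```

{"name": "apply_moves", "arguments": {
  "series": [
    [[0, -6, 0, 0, 0.88], [4, 0, 0, 0, 0.88], [0, 0, 0, 0, 0.88]]
  ]
}}

```text
time: 4.9
position: [0.5033, -0.0909, 0.0462]
tool_rot: [0.517, 0.475, -0.512, 0.494]
contact_force: [-0.7, 0.4, -0.2]
grip_width: 0.0103
```

```bash
python3 -c "
from h import *
st()"
```

```text
t 4.9 [ 0.5033 -0.0909  0.0462] F [-0.7  0.4 -0.2] w 0.0103
[[0.023, 0.998, -0.059], [-0.015, -0.059, -0.998], [-1.0, 0.024, 0.013]] [ 0.37  0.5  -0.4   2.08  0.36  0.6  -0.34]
```

{"name": "apply_moves", "arguments": {
  "series": [
    [[3, 0, 0, 0, 0.88], [0.5, 0, -5, 0, 0.88], [0, 0, -5, 0, 0.88], [-0.1, 0, -5, 0, 0.88], [-0.1, 0, -5, 0, 0.88], [-0.1, 0, -5, 0, 0.88], [-0.1, 0, -6, 0, 0.88], [-0.1, 0, -6, 0, 0.88]]
  ]
}}

```text
time: 5.7
position: [0.5063, -0.0512, 0.0428]
tool_rot: [0.517, 0.475, -0.512, 0.494]
contact_force: [0.1, -0.2, 0.1]
grip_width: 0.0103
```

```bash
python3 - <<'E'
from h import *
st()
cv2.imwrite('pics/w3.png',eyes.capture('wrist'))
caps('wrist','cap_a',.0445)
E
```

```text
t 5.7 [ 0.5063 -0.0512  0.0428] F [ 0.1 -0.2  0.1] w 0.0103
[[0.024, 0.998, -0.06], [-0.015, -0.06, -0.998], [-1.0, 0.025, 0.013]] [ 0.29  0.5  -0.39  2.09  0.37  0.59 -0.42]
wrist cap_a 0.8 3333 [122.9 124.9] [0.46   0.0139 0.0445]
wrist cap_a 0.67 450 [506.1 117.8] [0.6149 0.0072 0.0445]
wrist cap_a 0.62 2575 [249.9 211.3] [ 0.5084 -0.0265  0.0445]
wrist cap_a 0.56 144168 [258.6 150. ] [5.135e-01 3.000e-04 4.450e-02]
```

View pics/w3.png

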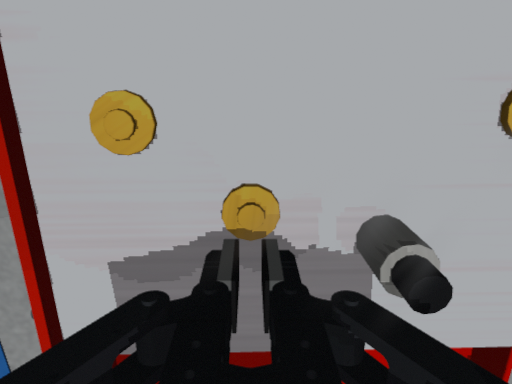

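Cap B sits centred in front of the fingertips at (250,211) and the gauge is well to the side. I'll keep pushing.

{"name": "apply_moves", "arguments": {
  "series": [
    [[-0.1, 0, -7, 0, 0.88], [-0.1, 0, -8, 0, 0.88], [-0.1, 0, -8, 0, 0.88], [-0.1, 0, -8, 0, 0.88], [-0.1, 0, -8, 0, 0.88], [-0.1, 0, -8, 0, 0.88], [-0.1, 0, -8, 0, 0.88], [-0.1, 0, -8, 0, 0.88], [-0.1, 0, -8, 0, 0.88], [-0.1, 0, -8, 0, 0.88], [-0.1, 0, -8, 0, 0.88], [-0.1, 0, -7, 0, 0.88]]
  ]
}}

```text
time: 7.05
position: [0.5122, 0.0499, 0.0426]
tool_rot: [0.517, 0.475, -0.512, 0.494]
contact_force: [0.4, -0.9, -0.6]
grip_width: 0.01
```

```bash
python3 - <<'E'
from h import *
st()
cv2.imwrite('pics/w4.png',eyes.capture('wrist'))
caps('wrist','cap_a',.0445)
E
```

```text
t 7.05 [0.5122 0.0499 0.0426] F [ 0.4 -0.9 -0.6] w 0.01
[[0.024, 0.998, -0.061], [-0.015, -0.06, -0.998], [-1.0, 0.025, 0.014]] [ 0.09  0.51 -0.39  2.07  0.37  0.61 -0.63]
wrist cap_a 0.91 2027 [481.7 318.8] [0.6258 0.0098 0.0445]
wrist cap_a 0.62 2590 [249.6 211.1] [0.5141 0.0751 0.0445]
wrist cap_a 0.48 55 [131.6 348.1] [0.4513 0.0061 0.0445]
```

{"name": "apply_moves", "arguments": {
  "series": [
    [[-0.1, 0, -6, 0, 0.88], [-0.1, 0, -6, 0, 0.88], [-0.1, 0, -6, 0, 0.88], [-0.1, 0, -6, 0, 0.88], [-0.1, 0, -6, 0, 0.88], [-0.1, 0, -6, 0, 0.88], [-0.1, 0, -6, 0, 0.88], [-0.1, 0, -6, 0, 0.88], [-0.1, 0, -6, 0, 0.88], [-0.1, 0, -5, 0, 0.88], [0, 0, 0, 0, 0.88]]
  ]
}}

```text
time: 8.3
position: [0.516, 0.1134, 0.0427]
tool_rot: [0.517, 0.475, -0.512, 0.494]
contact_force: [0.9, -0.0, -0.2]
grip_width: 0.0102
```

```bash
python3 - <<'E'
from h import *
st()
cv2.imwrite('pics/w5.png',eyes.capture('wrist'))
caps('wrist','cap_a',.01)
E
```

```text
t 8.3 [0.516  0.1134 0.0427] F [ 0.9 -0.  -0.2] w 0.0102
[[0.024, 0.998, -0.061], [-0.015, -0.06, -0.998], [-1.0, 0.025, 0.014]] [-0.03  0.53 -0.4   2.04  0.38  0.63 -0.74]
wrist cap_a 0.82 1864 [247.6 194.5] [0.5173 0.1323 0.01  ]
```

View pics/w5.png

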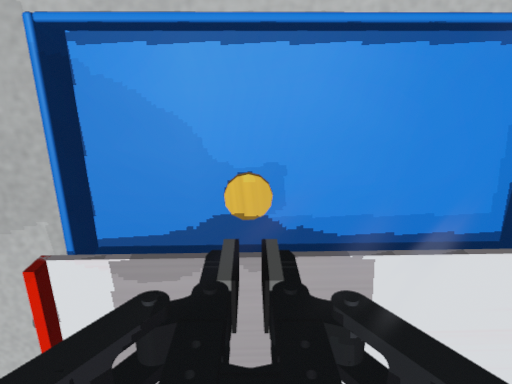

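Cap B lies in the blue bin at (248,195). Next is cap A: lift, go back and set up behind it.

{"name": "apply_moves", "arguments": {
  "series": [
    [[-25, 0, 0, 0, 0.88], [-25, 0, 0, 0, 0.88], [0, -13, 37, 0, 0.88], [0, -13, 37, 0, 0.88], [0, -13, 37, 0, 0.88], [0, -12, 36, 0, 0.88], [0, 0, 0, 0, 0.88], [0, 0, 0, 0, 0.88]]
  ]
}}

```text
time: 9.25
position: [0.4524, -0.038, 0.0954]
tool_rot: [0.518, 0.473, -0.514, 0.493]
contact_force: [0.8, -0.1, 0.6]
grip_width: 0.0102
```

```bash
python3 - <<'E'
from h import *
st()
caps('wrist','cap_a',.0445)
E
```

```text
t 9.25 [ 0.4524 -0.038   0.0954] F [ 0.8 -0.1  0.6] w 0.0102
[[0.024, 0.998, -0.066], [-0.017, -0.066, -0.998], [-1.0, 0.025, 0.016]] [ 0.31  0.34 -0.43  2.18  0.27  0.65 -0.38]
wrist cap_a 0.92 1611 [253.1 127.9] [0.4595 0.0137 0.0445]
```

{"name": "apply_moves", "arguments": {
  "series": [
    [[22, 2.4, 0, 0, 0.88], [20, 0, 0, 0, 0.88], [7, 0, 0, 0, 0.88], [0, 0, 0, 0, 0.88]]
  ]
}}

```text
time: 9.75
position: [0.4596, -0.0336, 0.0459]
tool_rot: [0.518, 0.475, -0.511, 0.496]
contact_force: [-0.5, 0.1, -0.4]
grip_width: 0.0102
```

```bash
python3 - <<'E'
from h import *
st()
cv2.imwrite('pics/w6.png',eyes.capture('wrist'))
caps('wrist','cap_a',.0445)
E
```

```text
t 9.75 [ 0.4596 -0.0336  0.0459] F [-0.5  0.1 -0.4] w 0.0102
[[0.028, 0.998, -0.058], [-0.015, -0.057, -0.998], [-0.999, 0.029, 0.013]] [ 0.25  0.43 -0.39  2.2   0.35  0.54 -0.46]
wrist cap_a 0.79 2777 [241.2 155.8] [0.4595 0.014  0.0445]
```

{"name": "apply_moves", "arguments": {
  "series": [
    [[3, -2.7, 0, 0, 0.88], [0.2, 0, -5, 0, 0.88], [-0.1, 0, -5, 0, 0.88], [-0.1, 0, -5, 0, 0.88], [-0.1, 0, -5, 0, 0.88], [-0.1, 0, -5, 0, 0.88], [-0.1, 0, -6, 0, 0.88], [-0.1, 0, -6, 0, 0.88]]
  ]
}}

```text
time: 10.7
position: [0.4612, 0.0058, 0.0459]
tool_rot: [0.52, 0.472, -0.51, 0.497]
contact_force: [0.7, -0.1, -1.4]
grip_width: 0.0104
```

```bash
python3 - <<'E'
from h import *
st()
caps('wrist','cap_a',.0445)
E
```

```text
t 10.7 [0.4612 0.0058 0.0459] F [ 0.7 -0.1 -1.4] w 0.0104
[[0.034, 0.998, -0.06], [-0.016, -0.059, -0.998], [-0.999, 0.035, 0.014]] [ 0.16  0.43 -0.38  2.2   0.36  0.53 -0.56]
wrist cap_a 0.89 2172 [245.1 220.7] [0.4607 0.0236 0.0445]
```

The height stuck at 0.046, so the tips have ridden over the rim and are touching only the nub. I'll back off and try to get lower.

{"name": "apply_moves", "arguments": {
  "series": [
    [[0, 0, 8, 0, 0.88], [0, 0, 8, 0, 0.88], [0, 0, 4, 0, 0.88], [3, 0, 0, 0, 0.88], [2, 0, 0, 0, 0.88], [0, 0, 0, 0, 0.88]]
  ]
}}

```text
time: 11.4
position: [0.46, -0.017, 0.0407]
tool_rot: [0.52, 0.472, -0.51, 0.497]
contact_force: [-0.9, 0.9, 2.2]
grip_width: 0.0103
```

```bash
python3 - <<'E'
from h import *
st()
print(np.round(env.observe()['tau'],1))
cv2.imwrite('pics/w7.png',eyes.capture('wrist'))
caps('wrist','cap_a',.0445)
E
```

```text
t 11.4 [ 0.46   -0.017   0.0407] F [-0.9  0.9  2.2] w 0.0103
[[0.034, 0.998, -0.061], [-0.016, -0.06, -0.998], [-0.999, 0.035, 0.014]] [ 0.2   0.44 -0.38  2.21  0.37  0.52 -0.51]
[  0.4 -42.4  -2.3 -15.2   0.2  -0.2  -0. ]
wrist cap_a 0.61 3018 [243.9 173.9] [0.4605 0.0241 0.0445]
```

View pics/w7.png

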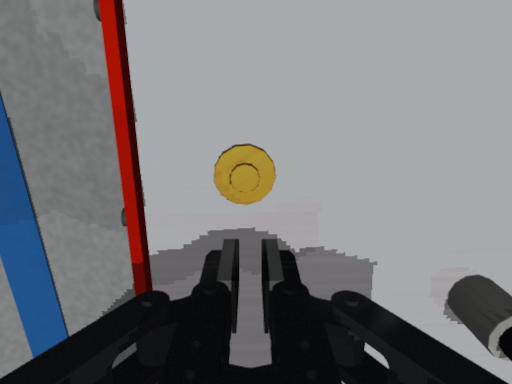

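{"name": "apply_moves", "arguments": {
  "series": [
    [[-1, -2, 0, 0, 0.88], [0, 0, -4, 0, 0.88], [0, 0, -4, 0, 0.88], [0, 0, 0, 0, 0.88]]
  ]
}}

```text
time: 11.95
position: [0.4582, -0.0076, 0.0416]
tool_rot: [0.519, 0.473, -0.51, 0.497]
contact_force: [0.0, 0.5, 0.3]
grip_width: 0.0105
```

```bash
python3 - <<'E'
from h import *
st()
E
```

```text
t 11.95 [ 0.4582 -0.0076  0.0416] F [0.  0.5 0.3] w 0.0105
[[0.034, 0.998, -0.059], [-0.016, -0.059, -0.998], [-0.999, 0.035, 0.014]] [ 0.19  0.44 -0.38  2.21  0.37  0.52 -0.53]
```

Good height (0.0416). I push gently and check again at contact.

{"name": "apply_moves", "arguments": {
  "series": [
    [[-0.5, 0, -4, 0, 0.88], [-0.1, 0, -4, 0, 0.88], [-0.1, 0, -5, 0, 0.88], [-0.1, 0, -6, 0, 0.88], [-0.1, 0, -6, 0, 0.88], [-0.1, 0, -6, 0, 0.88]]
  ]
}}

```text
time: 12.55
position: [0.4601, 0.0257, 0.0422]
tool_rot: [0.519, 0.472, -0.51, 0.497]
contact_force: [0.6, 0.1, 0.1]
grip_width: 0.0104
```

```bash
python3 - <<'E'
from h import *
st()
caps('wrist','cap_a',.0445)
E
```

```text
t 12.55 [0.4601 0.0257 0.0422] F [0.6 0.1 0.1] w 0.0104
[[0.034, 0.998, -0.06], [-0.016, -0.059, -0.998], [-0.999, 0.035, 0.014]] [ 0.11  0.44 -0.38  2.2   0.37  0.53 -0.61]
wrist cap_a 0.69 1753 [357.1  15.5] [0.5059 0.1238 0.0445]
wrist cap_a 0.67 2580 [249.4 210.7] [0.4618 0.0497 0.0445]
```

{"name": "apply_moves", "arguments": {
  "series": [
    [[-0.1, 0, -7, 0, 0.88], [-0.1, 0, -8, 0, 0.88], [-0.1, 0, -8, 0, 0.88], [-0.1, 0, -8, 0, 0.88], [-0.1, 0, -7, 0, 0.88], [-0.1, 0, -7, 0, 0.88], [-0.1, 0, -6, 0, 0.88], [-0.1, 0, -6, 0, 0.88], [-0.1, 0, -6, 0, 0.88], [-0.1, 0, -6, 0, 0.88], [-0.1, 0, -6, 0, 0.88], [-0.1, 0, -6, 0, 0.88]]
  ]
}}

```text
time: 13.85
position: [0.4652, 0.1137, 0.0422]
tool_rot: [0.519, 0.473, -0.509, 0.497]
contact_force: [0.6, -0.6, 0.4]
grip_width: 0.0102
```

{"name": "apply_moves", "arguments": {
  "series": [
    [[-0.1, 0, -6, 0, 0.88], [0, 0, 0, 0, 0.88], [0, 0, 0, 0, 0.88]]
  ]
}}

```text
time: 14.15
position: [0.4656, 0.1215, 0.0423]
tool_rot: [0.519, 0.473, -0.509, 0.498]
contact_force: [0.7, -0.2, 1.3]
grip_width: 0.0102
```

```bash
python3 - <<'E'
from h import *
st()
cv2.imwrite('pics/w8.png',eyes.capture('wrist'))
caps('wrist','cap_a',.01)
E
```

```text
t 14.15 [0.4656 0.1215 0.0423] F [ 0.7 -0.2  1.3] w 0.0102
[[0.034, 0.998, -0.058], [-0.015, -0.057, -0.998], [-0.999, 0.035, 0.013]] [-0.09  0.46 -0.38  2.16  0.38  0.56 -0.81]
wrist cap_a 0.84 1763 [340.9 204. ] [0.5176 0.1321 0.01  ]
wrist cap_a 0.59 1803 [247.4 203.2] [0.4669 0.1361 0.01  ]
```

View pics/w8.png

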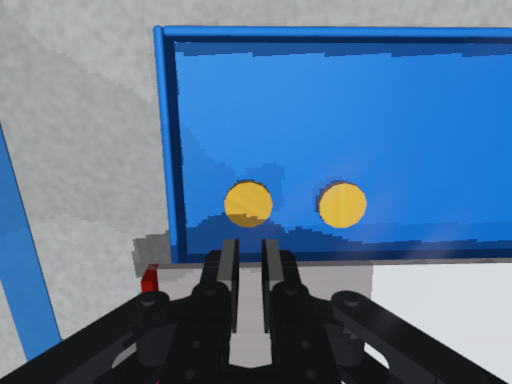

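Caps A and B are both in the blue bin, at (248,204) and (343,205). Now cap C: I lift, go across, then back behind it.

{"name": "apply_moves", "arguments": {
  "series": [
    [[-35, 0, 0, 0, 0.88], [-35, 0, 0, 0, 0.88], [0, 42, 0, 0, 0.88], [0, 42, 0, 0, 0.88], [0, 42, 0, 0, 0.88], [0, 42, 0, 0, 0.88], [0, 0, 37, 0, 0.88], [0, 0, 37, 0, 0.88], [0, 0, 37, 0, 0.88], [0, 0, 35, 0, 0.88], [0, 0, 0, 0, 0.88], [0, 0, 0, 0, 0.88]]
  ]
}}

```text
time: 15.5
position: [0.6268, -0.0441, 0.1213]
tool_rot: [0.519, 0.472, -0.511, 0.497]
contact_force: [-0.2, 0.9, 0.2]
grip_width: 0.0105
```

```bash
python3 - <<'E'
from h import *
st()
caps('wrist','cap_a',.0445); caps('wrist','gauge',.062)
E
```

```text
t 15.5 [ 0.6268 -0.0441  0.1213] F [-0.2  0.9  0.2] w 0.0105
[[0.032, 0.998, -0.062], [-0.018, -0.061, -0.998], [-0.999, 0.033, 0.016]] [ 0.25  0.53 -0.39  1.77  0.28  0.86 -0.33]
wrist cap_a 0.93 1364 [240.  121.3] [0.627  0.0085 0.0445]
wrist gauge 0.61 1948 [151.1 220.3] [ 0.5674 -0.0462  0.062 ]
```

{"name": "apply_moves", "arguments": {
  "series": [
    [[0, -5.5, 0, 0, 0.88], [30, 0, 0, 0, 0.88], [25, 0, 0, 0, 0.88], [15, 0, 0, 0, 0.88], [0, 0, 0, 0, 0.88], [0, 0, 0, 0, 0.88]]
  ]
}}

```text
time: 16.3
position: [0.6243, -0.0353, 0.0512]
tool_rot: [0.518, 0.475, -0.506, 0.5]
contact_force: [1.0, 0.4, 0.0]
grip_width: 0.0105
```

```bash
python3 - <<'E'
from h import *
st()
caps('wrist','cap_a',.0445)
E
```

```text
t 16.3 [ 0.6243 -0.0353  0.0512] F [1.  0.4 0. ] w 0.0105
[[0.036, 0.998, -0.049], [-0.014, -0.048, -0.999], [-0.999, 0.036, 0.012]] [ 0.21  0.62 -0.36  1.82  0.34  0.73 -0.38]
wrist cap_a 0.66 2605 [249.1 160.6] [0.6269 0.0087 0.0445]
```

{"name": "apply_moves", "arguments": {
  "series": [
    [[6, 0, 0, 0, 0.88], [3, 0, 0, 0, 0.88], [0, 0, 0, 0, 0.88]]
  ]
}}

```text
time: 16.7
position: [0.6265, -0.036, 0.0444]
tool_rot: [0.519, 0.474, -0.505, 0.501]
contact_force: [-0.3, -0.2, 0.1]
grip_width: 0.0099
```

```bash
python3 -c "
from h import *
st()"
```

```text
t 16.7 [ 0.6265 -0.036   0.0444] F [-0.3 -0.2  0.1] w 0.0099
[[0.041, 0.998, -0.05], [-0.015, -0.049, -0.999], [-0.999, 0.041, 0.013]] [ 0.21  0.63 -0.35  1.82  0.34  0.71 -0.38]
```

{"name": "apply_moves", "arguments": {
  "series": [
    [[2.2, -2, 0, 0, 0.88], [0, 0, -4, 0, 0.88], [0, 0, -4, 0, 0.88], [0, 0, 0, 0, 0.88]]
  ]
}}

```text
time: 17.1
position: [0.6251, -0.0273, 0.0422]
tool_rot: [0.519, 0.473, -0.505, 0.501]
contact_force: [-0.2, 0.4, 0.2]
grip_width: 0.0105
```

```bash
python3 -c "
from h import *
st()"
```

```text
t 17.1 [ 0.6251 -0.0273  0.0422] F [-0.2  0.4  0.2] w 0.0105
[[0.041, 0.998, -0.05], [-0.015, -0.05, -0.999], [-0.999, 0.042, 0.012]] [ 0.19  0.63 -0.35  1.83  0.35  0.7  -0.4 ]
```

{"name": "apply_moves", "arguments": {
  "series": [
    [[0, 0, -4, 0, 0.88], [-0.1, 0, -4, 0, 0.88], [-0.1, 0, -5, 0, 0.88], [-0.1, 0, -6, 0, 0.88], [-0.1, 0, -6, 0, 0.88], [-0.1, 0, -6, 0, 0.88], [-0.1, 0, -6, 0, 0.88]]
  ]
}}

```text
time: 17.8
position: [0.6272, 0.0126, 0.0425]
tool_rot: [0.519, 0.473, -0.505, 0.501]
contact_force: [0.4, 0.5, -0.5]
grip_width: 0.0101
```

```bash
python3 - <<'E'
from h import *
st()
caps('wrist','cap_a',.0445)
E
```

```text
t 17.8 [0.6272 0.0126 0.0425] F [ 0.4  0.5 -0.5] w 0.0101
[[0.041, 0.998, -0.05], [-0.015, -0.05, -0.999], [-0.999, 0.042, 0.013]] [ 0.13  0.63 -0.35  1.82  0.35  0.71 -0.47]
wrist cap_a 0.94 2631 [249.8 210.4] [0.6289 0.0366 0.0445]
wrist cap_a 0.49 179 [4.2 8.2] [0.5459 0.119  0.0445]
```

{"name": "apply_moves", "arguments": {
  "series": [
    [[-0.1, 0, -7, 0, 0.88], [-0.1, 0, -8, 0, 0.88], [-0.1, 0, -8, 0, 0.88], [-0.1, 0, -8, 0, 0.88], [-0.1, 0, -8, 0, 0.88], [-0.1, 0, -7, 0, 0.88], [-0.1, 0, -6, 0, 0.88], [-0.1, 0, -6, 0, 0.88], [-0.1, 0, -6, 0, 0.88], [-0.1, 0, -6, 0, 0.88], [-0.1, 0, -6, 0, 0.88], [-0.1, 0, -6, 0, 0.88]]
  ]
}}

```text
time: 19.1
position: [0.6316, 0.1016, 0.0427]
tool_rot: [0.519, 0.473, -0.505, 0.501]
contact_force: [-0.2, -1.5, -0.9]
grip_width: 0.0101
```

{"name": "apply_moves", "arguments": {
  "series": [
    [[-0.1, 0, -6, 0, 0.88], [-0.1, 0, -5, 0, 0.88], [0, 0, 0, 0, 0.88], [0, 0, 0, 0, 0.88]]
  ]
}}

```text
time: 19.5
position: [0.6321, 0.1152, 0.0428]
tool_rot: [0.519, 0.474, -0.505, 0.501]
contact_force: [-0.1, 0.9, 0.1]
grip_width: 0.0105
```

```bash
python3 - <<'E'
from h import *
st()
caps('wrist','cap_a',.01)
E
```

```text
t 19.5 [0.6321 0.1152 0.0428] F [-0.1  0.9  0.1] w 0.0105
[[0.042, 0.998, -0.049], [-0.014, -0.048, -0.999], [-0.999, 0.042, 0.012]] [-0.04  0.65 -0.35  1.78  0.35  0.73 -0.62]
wrist cap_a 0.97 2067 [ 25.8 211.9] [0.5164 0.1322 0.01  ]
wrist cap_a 0.8 1751 [246.9 203.5] [0.6331 0.1294 0.01  ]
```

{"name": "apply_moves", "arguments": {
  "series": [
    [[-40, 0, 0, 0, 0.88], [-45, 0, 0, 0, 0.88], [-45, 0, 0, 0, 0.88], [0, 0, 45, 0, 0.88], [0, 0, 45, 0, 0.88], [0, 0, 45, 0, 0.88], [0, 0, 45, 0, 0.88], [0, 0, 45, 0, 0.88], [0, 0, 45, 0, 0.88], [0, 0, 0, 0, 0.88], [0, 0, 0, 0, 0.88]]
  ]
}}

```text
time: 20.7
position: [0.6121, -0.1667, 0.182]
tool_rot: [0.52, 0.472, -0.506, 0.502]
contact_force: [-0.1, 1.4, -0.8]
grip_width: 0.0102
```

```bash
python3 - <<'E'
from h import *
st()
im=eyes.capture('top'); cv2.imwrite('pics/t9.png',cv2.resize(im[80:310,100:430],None,fx=2,fy=2))
for q in ['cap_a','gauge','jar','tin']:
    for r in spotter.mark_of('top',q)[:5]: print(q,np.round(r['xyz'],3),round(r['conf'],2))
E
```

```text
t 20.7 [ 0.6121 -0.1667  0.182 ] F [-0.1  1.4 -0.8] w 0.0102
[[0.043, 0.998, -0.052], [-0.017, -0.051, -0.999], [-0.999, 0.044, 0.014]] [ 0.43  0.46 -0.36  1.72  0.21  0.95 -0.06]
cap_a [0.466 0.137 0.016] 0.54
cap_a [0.522 0.132 0.012] 0.53
cap_a [0.636 0.129 0.01 ] 0.43
gauge [ 0.565 -0.051  0.041] 0.6
gauge [0.522 0.131 0.01 ] 0.53
jar [ 0.754  0.107 -0.002] 0.76
jar [ 0.543 -0.001 -0.003] 0.25
```

View pics/t9.png

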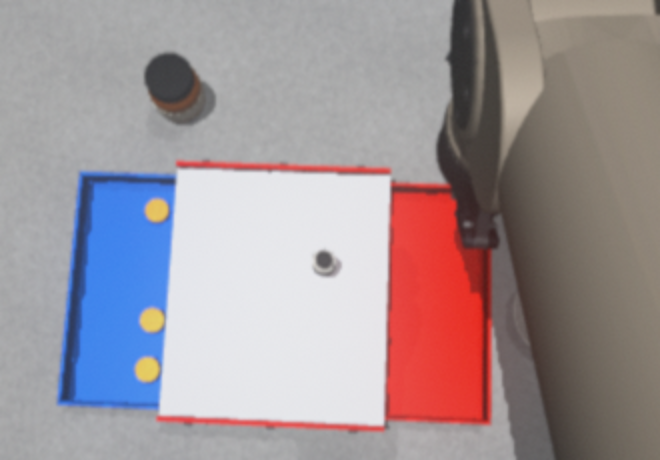

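All three caps lie in the blue bin at (156,210), (151,320) and (147,369) in the crop. The gauge stands at (323,262) and the jar is in place. The arm hides the tin but is well above it.

```bash
python3 -c "
from h import *
print(env.sign_off())"
```

```text
the job is handed in; nothing more can be done
None
```

I swept all three brass caps along the plate with the nearly shut fingertips and off its +y end into the blue bin, then lifted clear and handed the job in. It took about 21 s of the 48 s allowed.

**Caps:** The last top picture shows all three inside the blue bin's walls. The network puts them at about (0.466, 0.137), (0.522, 0.132) and (0.636, 0.129), at heights of 10–16 mm, below the 30 mm limit. I judged them at rest from pictures only; I did not measure their speed.

**Gauge and jar:** The gauge still stands at (0.565, -0.051), against (0.563, -0.047) at the start, which is within the network's error. The jar reads the same as at the start.

**What was not clean:**
- **Second cap (cap A above):** on the first try the fingers stayed about 4 mm too high, over the rim, and nudged the cap about 10 mm by its nub. I backed off, lowered the fingers and pushed it properly. Force readings at the end of each move never passed about 2 N. I have no reading of the force on the caps themselves.
- **Tool tilt:** the tool slowly leaned to about 0.04 rad, which I allowed for in the push heights.
- **Tin:** the arm hid it in the last picture, so I could not recheck it. The fingers never came near it while low.

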